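# Bring a heat sink up to a temperature probe with a screw jack

## Task

Set the finned heat sink, black device up, squarely and lengthways in the middle of the jack's platform and let go of it, then swing the probe arm over it as far as it goes. Then raise the jack with its knob until the black device just touches the sprung probe and pushes it in by about 2 mm, never ramming the probe in near its end stop. Leave the other things on the bench where they are.

Things in the scene. Friction and masses are not known exactly. Their poses are not given: they have to be found in the camera images.
- sink_center (a point): loose finned aluminium heat sink, 80 mm long (its x), 50 mm wide (its y), 40 mm high, fins below, flat face up, 0.3 kg or so; amid its top a flat black power device, 36 x 30 x 4 mm. This point is the centre of the 40 mm block: underside 20 mm below, top of the black device 24 mm above. It starts flat on the bench, to the right of the stand as the robot sees it; grip it across its width
- platform_top (a point): centre of the top face of the screw jack's platform, an aluminium plate 100 mm long (its x) and 70 mm wide (its y), level, on a round column in the middle of the stand. The platform's x axis points away from the jack's knob. It moves straight up and down, 4 mm per radian of the knob; its top is 75 mm above the bench when the knob reads 0
- knob_grip (a point): centre of the jack knob's grip, a black bar 50 mm long (its x), 14 mm thick (its y), 30 mm high, centred on the vertical axis it turns about; a round steel collar 36 mm wide has its top 27 mm below. It is 140 mm to the -x side of the platform's centre (platform axes). Pinch it from above across its thickness; a gripper opened over 60 mm can turn about it for a new grip
- jack_knob (a joint): turn of the knob in rad, 0 (platform lowest) to 6.5; grows as the knob is turned CLOCKWISE seen from above, which raises the platform 4 mm per radian; a friction of 0.1 N m holds it where it is left. It starts between 0.9 and 2.1
- swing_grip (a point): middle of a black upright round peg, 14 mm thick, on the free end of the probe arm, with 16 mm of peg above this point and 20 mm below; pinch or push it to swing the arm. It moves in a level circle of 125 mm radius about the upright post of the stand, and stands exactly above the probe tip. The arm is a bar 14 mm wide whose top is about 24 mm below this point
- post (a point): on the axis of the steel post (16 mm thick, its top 197 mm above the bench) about which the probe arm swings, at the arm's mid height. In the platform's axes it is 75 mm in +x and 100 mm in +y from the platform's centre
- probe_arm (a joint): angle of the probe arm in rad, 0 (parked, off the platform) to 1.571 (its end stop, where the probe is straight over the platform's centre); grows counter-clockwise seen from above. Light friction (0.06 N m) holds it. It starts between 0 and 0.3
- probe_tip (a point): lowest point of the temperature probe, the rounded end of a brass plunger 8 mm thick that hangs from the arm's free end; 132.6 mm above the bench while not pushed in, and it rises with the plunger when pushed
- plunger (a joint): how far the sprung plunger is pushed up into the probe, in m: 0 free, 0.009 end stop; it begins to move at about 1 N and takes 0.4 N more per mm
- bottle: closed blue jar with a white lid, 60 mm wide, 100 mm tall; bystander; its origin is the middle of its underside
- spool: upright spool of solder wire, 52 mm wide, 40 mm tall, grey rims; bystander; its origin is the middle of its underside
- capacitor: black upright can capacitor, 30 mm wide, 42 mm tall; bystander; its origin is the middle of its underside
- screwdriver: screwdriver lying on the bench; bystander; its origin is the middle of its underside
- wrench: steel wrench lying on the bench; bystander; its origin is the middle of its underside
- adapter: black mains adapter block, 85 x 55 x 35 mm; bystander; its origin is the middle of its underside
There are look-alikes about, which are no part of the job. Of the things that look like the part that bears sink_center, the middle-sized one is meant.

How it is judged:
By the outcome, as a careful person would: the job done as asked, in the order asked, and still so for the second after the job is handed in, with the robot touching nothing.
It also fails if it takes over 64 s, if anything falls off the work surface, if the arm or the gripper's body presses on something with over 40 N, if the wrist force passes 120 N, or if a joint passes its speed limit or range.

## Robot

A 6-joint arm with a two-finger parallel gripper is mounted at the origin on the work surface. World frame = base frame: x ahead of the robot, y to its left, z up, the work surface at z = 0. Lengths are in m, angles in rad, forces in N, time in s.
With the tool pointing down it reaches from about 0.375 to 0.9 m from the base axis. Payload 3.1 kg.
Tool frame: the origin (TCP) lies on the centre line of the jaws, within the pads' length; the fingertips stand 19 mm ahead of it and the grasp point (between the pads) is the TCP; z points along the fingers, y is the line along which they close (so a half turn about z gives the same grasp; the last joint's range is limited). The gripper opens to 85 mm and grips with 20 to 120 N. Pads are 22 mm wide; open, the fingers measure 114 mm over their backs; the gripper's body (76 mm by 85 mm) begins 54 mm behind the grasp point. The pads swing forward as they close: fully open they stand 13 mm farther back than shut.
Start: joints at [-1.321, 0.527, 1.433, -0, 1.181, -0.178], TCP at [0.26, -0.568, 0.25] pointing down, gripper open.
Joint ranges: [-3.08, 3.08], [-0.75, 2.2], [0.22, 2.44], [-1.43, 4.57], [0, 2.65], [-2.85, 2.85]. Speed limits (rad/s): [2.79, 2.79, 3.14, 3.14, 3.14, 3.14].

## Interface

Orientations are given as a unit quaternion [x, y, z, w].
In Python, from station import manip gives the robot as it stands.
- The arm moves only by the tool servo_tool, never from a script. Its argument "rows" is a list that holds one entry, the list of rows, each a list of 7 numbers: the turn, a rotation vector about the tool's x, y, z in degrees, then the shift along the tool's x, y, z in m, then the gripper command: -1 is shut, 1 is fully open, values between are in proportion. In form: [[[wx, wy, wz, tx, ty, tz, jaw], ...]]. A call has 1 to 8 rows; each row shifts and turns the commanded pose from where the row before left it, along the tool's axes as they then stand; what a row does not reach is not made up. A row lasts 1/12 s, in which the tool goes at most 41.7 mm and 7.16 degrees, less where a joint would pass 70% of its speed; a pose out of reach is approached as far as the arm can. A call is refused whole if a number of a shift passes 0.0417 or a number of a turn 7.16, either way. A call with a gripper value outside its range is refused whole. The fingers move at their own pace and stop on an object; "squeeze" is the grip in N (left out, the last holds). Time passes only in rows, so rows that do not move let the fingers close. It gives the time, the measured TCP pose, the force, the opening and the grip force at its end, in the units of the state.
- manip.sense(): the state, without advancing time (a new reading comes with each control period).
- manip.snapshot(name): name is "scene" or "top" or "wrist"; returns the picture (400x640x3 uint8, blue, green, red); there is no depth.
- manip.camera_info(name): a dict with "K" (3x3 intrinsics, pixels), "camera_from_world" (4x4, takes a point from world to camera coordinates). Camera axes: x right, y down, z forward; pixel columns grow to the right and rows downward; lengths in m; the calibration is good to about 2 mm. A picture is of the moment at which its call begins: read the wrist's pose just before it. camera_info takes no time and is no camera call; for the wrist camera it gives the pose at the moment of the call.
- manip.sign_off(): hands the job in; it is judged then, once.
The state is a dict: "t": time; "q": joint angles; "qd": joint speeds; "tau": joint torques, N m; "tcp_pos": TCP position; "tool_rot": TCP orientation; "force": force on the tool from outside, world axes, zero at the start; "ft_torque": the same for the moment, N m; "finger_gap": opening from 0.0 (shut) to 1.0 (fully open); "gripper_force": force on a finger pad.
Only numpy, scipy, OpenCV 4.12 (cv2) and the standard library are available. Lean on these libraries where they do the work, as an engineer would, in place of code of your own. Each camera call takes 0.05 s, during which the arm holds its last target. There are 200 camera calls.

## Working session

There is one attempt and no reset: what is moved stays moved. The work goes in short steps, Python scripts to look and compute and a tool call to move; the robot and the scene stay as the last step left them, time stands still between calls to the robot, and variables do not carry over. Pictures are saved under pics/ and viewed, at most 11 in all, crops included, and the job is handed in when it is done.

Besides the shell and the picture viewer there is one more tool, called after ">>>" by a JSON object that holds its "op" and its "data", one argument or row to a line. servo_tool: Moves the arm, as the interface text tells. Its arguments: {"type":"object","properties":{"rows":{"type":"array","items":{"type":"array","items":{"type":"array","items":{"type":"number"}}}},"squeeze":{"type":"number"}},"required":["rows"]}

```bash
ls; mkdir -p pics
python3 - <<'E'
from station import manip
import cv2
for n in ("scene","top"):
    cv2.imwrite(f"pics/{n}0.png",manip.snapshot(n))
    c=manip.camera_info(n); print(n,c["K"],c["camera_from_world"])
print(manip.sense())
E
```

```text
pics
scene [[483.05562677   0.         320.15361004]
 [  0.         483.05562677 201.13034235]
 [  0.           0.           1.        ]] [[-0.41419058  0.91014941 -0.00861455  0.18637129]
 [ 0.74149449  0.33192003 -0.58310807 -0.28508682]
 [-0.52785613 -0.24790551 -0.81234892  1.7356139 ]
 [ 0.          0.          0.          1.        ]]
top [[475.10134383   0.         318.81622638]
 [  0.         475.10134383 200.26455601]
 [  0.           0.           1.        ]] [[ 2.43686300e-02 -9.99698527e-01  3.00422557e-03 -9.54983307e-03]
 [-9.83759858e-01 -2.45144449e-02 -1.77807716e-01  4.98709496e-01]
 [ 1.77827758e-01  1.37749392e-03 -9.84060664e-01  1.52980766e+00]
 [ 0.00000000e+00  0.00000000e+00  0.00000000e+00  1.00000000e+00]]
{'t': 0.1, 'q': array([-1.32049313e+00,  5.28402051e-01,  1.43377861e+00,  6.97594367e-06,
        1.18138995e+00, -1.78488271e-01]), 'qd': array([-0.00067538, -0.00168276, -0.00258662,  0.00117559,  0.00058577,
        0.00067267]), 'tau': array([-5.32215818e-04, -4.43305635e+01, -1.78586125e+01, -3.18711691e-04,
        3.87032764e-03,  3.48069690e-06]), 'tcp_pos': array([ 0.25974008, -0.56780538,  0.24941229]), 'tool_rot': array([ 9.77104939e-01,  2.12755636e-01, -3.22805987e-05, -9.88456019e-04]), 'force': array([-0.30934779, -0.65172684, -0.92966967]), 'ft_torque': array([ 0.01939773, -0.01699491,  0.0127735 ]), 'gripper_force': 0.0, 'finger_gap': 1.0040030710335255}
```

View pics/top0.png

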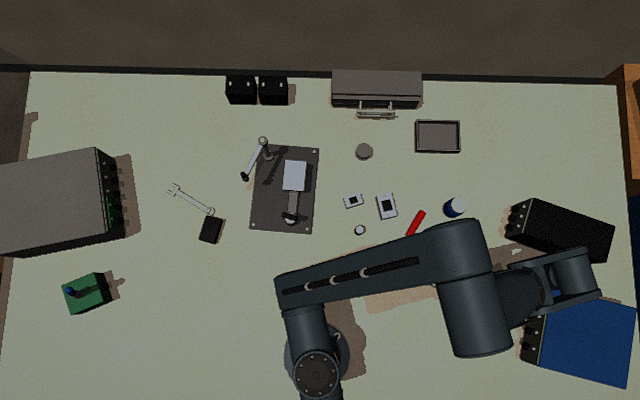

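View pics/scene0.png

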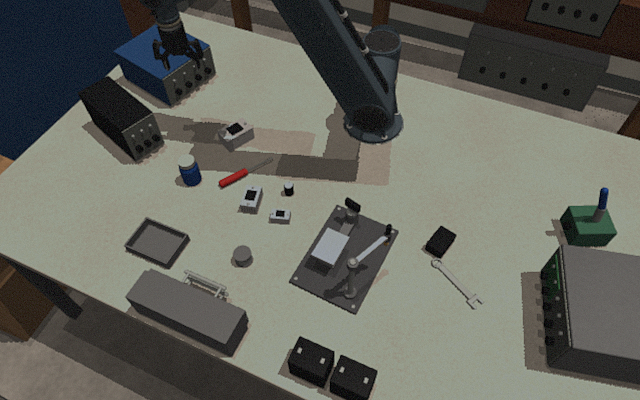

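The top view shows the jack platform at (294,176), the knob at (290,218), the post at (263,143) and the peg at (244,177). There are three sinks in the scene view: (237,133), (251,199) and (280,215). I'll enlarge those and measure them.

```bash
cat > h.py <<'E'
from station import manip
import numpy as np, cv2
from scipy.spatial.transform import Rotation as R
def ray(n,uv,z,ci=None):
    c=ci or manip.camera_info(n); T=np.array(c["camera_from_world"]); K=np.array(c["K"])
    Rm=T[:3,:3]; o=-Rm.T@T[:3,3]; uv=np.atleast_2d(np.array(uv,float))
    d=(np.linalg.inv(K)@np.c_[uv,np.ones(len(uv))].T).T@Rm
    return o+d*((z-o[2])/d[:,2])[:,None]
def proj(n,p,ci=None):
    c=ci or manip.camera_info(n); T=np.array(c["camera_from_world"]); K=np.array(c["K"])
    q=(T[:3,:3]@np.atleast_2d(p).T).T+T[:3,3]; q=(K@q.T).T; return q[:,:2]/q[:,2:]
E
python3 - <<'E'
from h import *
s=cv2.imread("pics/scene0.png"); t=cv2.imread("pics/top0.png")
a=cv2.resize(s[110:235,205:305],None,fx=4.8,fy=4.8,interpolation=cv2.INTER_CUBIC)
b=cv2.resize(t[130:240,235:410],None,fx=4,fy=4,interpolation=cv2.INTER_CUBIC)
a=cv2.resize(s[110:235,205:405],None,fx=2.9,fy=2.9,interpolation=cv2.INTER_CUBIC)[:300] 
b=cv2.resize(t[130:240,235:410],None,fx=2.9*200/175,fy=2.9*200/175,interpolation=cv2.INTER_CUBIC)
w=min(a.shape[1],b.shape[1]); cv2.imwrite("pics/c1.png",cv2.convertScaleAbs(np.vstack([a[:235,:w],b[:,:w]]),alpha=1.3)[:600])
# bright flat faces
for n,im in(("scene",s),("top",t)):
    g=cv2.cvtColor(im,cv2.COLOR_BGR2HSV); m=((g[...,1]<45)&(g[...,2]>120)).astype('u1')*255
    for c in cv2.findContours(m,cv2.RETR_EXTERNAL,cv2.CHAIN_APPROX_NONE)[0]:
        if cv2.contourArea(c)>60: print(n,cv2.minAreaRect(c),cv2.contourArea(c))
print(ray("top",[[294,176]],.08),ray("top",[[290,218]],.1),ray("top",[[387,206]],.04),ray("scene",[[251,198]],.04),ray("top",[[353,201]],.03),ray("scene",[[237,130]],.05))
E
```

```text
scene ((29.0, 370.0), (58.0, 58.0), 90.0) 1990.0
scene ((600.1807250976562, 113.00384521484375), (26.13632583618164, 9.559931755065918), 15.255120277404785) 86.5
scene ((319.5, 235.5), (639.0, 327.0), 0.0) 115416.0
scene ((116.25001525878906, 73.25000762939453), (10.606600761413574, 14.142135620117188), 45.0) 116.5
scene ((234.32554626464844, 86.08512115478516), (212.48294067382812, 119.78474426269531), 18.987625122070312) 13553.5
top ((489.4999694824219, 347.9999694824219), (101.99998474121094, 298.99993896484375), 90.0) 14611.0
top ((317.5, 235.5), (327.0, 635.0), 90.0) 122672.5
[[0.57095734 0.08573454 0.08      ]] [[0.42934003 0.09269798 0.1       ]] [[ 0.48594592 -0.2239128   0.04      ]] [[ 0.49803788 -0.21256864  0.04      ]] [[ 0.5018006  -0.11162083  0.03      ]] [[ 0.27201287 -0.39233064  0.05      ]]
```

View pics/c1.png

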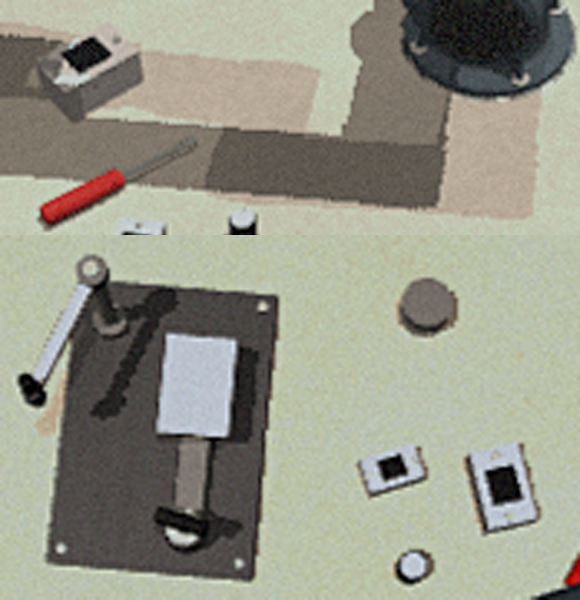

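The three sinks are (387,206) in the top view, about 80x50 mm; (353,201) in the top view, about 55x37 mm; and (237,133) in the scene view, the largest. The middle-sized one at (387,206) fits the description. Next I'll refine the poses.

Run:
```python
from h import *
t=cv2.imread("pics/top0.png").astype(int); s=cv2.imread("pics/scene0.png").astype(int)
def show(n,im,box,z,cond,mina=40):
    x0,y0,x1,y1=box; c=im[y0:y1,x0:x1]; m=cond(c).astype('u1')*255
    k=max([k for k in cv2.findContours(m,cv2.RETR_EXTERNAL,cv2.CHAIN_APPROX_NONE)[0]],key=cv2.contourArea)
    P=ray(n,k[:,0]+[x0,y0],z)[:,:2]; r=cv2.minAreaRect((P*1000).astype('f4')); print(n,box,r)
white=lambda c:(c[...,0]>c[...,2]-2)&(c.sum(2)>330)
dark=lambda c:c.sum(2)<130
print(t[206,380],t[206,387],t[206,370],t[176,294])
show("top",t,(368,185,406,228),.04,white); show("top",t,(378,195,398,217),.044,dark)
show("scene",s,(243,184,262,203),.044,dark)
show("top",t,(275,150,312,195),.08,white)
show("top",t,(278,205,305,235),.1,dark)
show("scene",s,(308,225,352,270),.08,white)
show("scene",s,(335,195,365,215),.1,dark)
show("top",t,(235,165,252,185),.19,dark)
show("scene",s,(380,218,396,240),.19,dark)
```

```text
[162 153 146] [24 21 22] [130 148 144] [163 155 150]
top (368, 185, 406, 228) ((489.89288330078125, -221.76242065429688), (80.96424865722656, 49.575469970703125), 14.0299072265625)
top (378, 195, 398, 217) ((489.3263854980469, -221.89369201660156), (33.41033172607422, 28.483478546142578), 12.80838394165039)
scene (243, 184, 262, 203) ((490.3079528808594, -218.9270477294922), (34.125370025634766, 27.529029846191406), 14.32567310333252)
top (275, 150, 312, 195) ((574.3496704101562, 86.68513488769531), (69.24224853515625, 99.10792541503906), 86.53057098388672)
top (278, 205, 305, 235) ((434.3829650878906, 83.44352722167969), (56.16932678222656, 64.63298034667969), 26.840713500976562)
scene (308, 225, 352, 270) ((573.9060668945312, 87.458984375), (70.26041412353516, 101.1626968383789), 86.48033905029297)
scene (335, 195, 365, 215) ((434.9678649902344, 94.49270629882812), (55.317325592041016, 26.102685928344727), 73.93316650390625)
top (235, 165, 252, 185) ((541.62841796875, 229.45669555664062), (32.13813781738281, 16.156875610351562), 28.706260681152344)
scene (380, 218, 396, 240) ((530.404541015625, 227.7164764404297), (34.384254455566406, 15.316191673278809), 19.654403686523438)
```

>>> {"op": "servo_tool", "data": {
  "rows": [
    [[0,0,0,0.0295,-0.0183,0,1],[0,0,0,0.0295,-0.0183,0,1],[0,0,0,0.0295,-0.0183,0,1],[0,0,0,0.0295,-0.0183,0,1],[0,0,0,0.0295,-0.0183,0,1],[0,0,0,0.0295,-0.0183,0,1],[0,0,0,0.0295,-0.0183,0,1],[0,0,0,0.0295,-0.0183,0,1]]
  ]
}}

```text
t: 0.77
tcp_pos: [0.4141, -0.3354, 0.25]
tool_rot: [0.977, 0.213, -0.0, -0.0]
force: [0.8, -0.1, -0.5]
finger_gap: 1.0
gripper_force: 0.0
```

>>> {"op": "servo_tool", "data": {
  "rows": [
    [[0,0,0,0.0295,-0.0183,0,1],[0,0,0,0.0295,-0.0183,0,1],[0,0,0,0.0295,-0.0183,0,1],[0,0,0,0.0295,-0.0183,0,1],[0,0,5.3,0,0,0.03,1],[0,0,5.3,0,0,0.03,1],[0,0,0,0,0,0.03,1],[0,0,0,0,0,0,1]]
  ]
}}

```text
t: 1.43
tcp_pos: [0.4873, -0.2187, 0.1552]
tool_rot: [0.993, 0.122, -0.004, -0.004]
force: [-0.7, 0.6, -1.2]
finger_gap: 1.004
gripper_force: 0.0
```

Run:
```python
from h import *
ci=manip.camera_info("wrist"); im=manip.snapshot("wrist"); cv2.imwrite("pics/w1.png",im)
s=manip.sense(); r=R.from_quat(s["tool_rot"]); print(s["tcp_pos"],r.as_matrix()[:,0],ci["camera_from_world"],proj("wrist",[[.49,-.221,.044]],ci))
```

```text
[ 0.48854592 -0.21981956  0.15762144] [ 0.97025414  0.2420317  -0.00525014] [[ 0.24291558 -0.96999325 -0.01025247 -0.32884629]
 [-0.9123471  -0.23204449  0.33731013  0.38080668]
 [-0.32956758 -0.07258407 -0.94133775  0.43518344]
 [ 0.          0.          0.          1.        ]] [[327.28813985 201.38744809]]
```

View pics/w1.png

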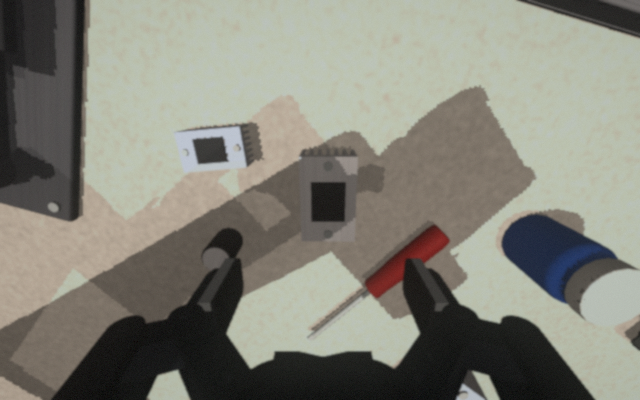

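Run:
```python
from h import *
ci=manip.camera_info("wrist")
im=cv2.imread("pics/w1.png").astype(int)
print("cap top/base",ray("wrist",[[216,252]],.042,ci),ray("wrist",[[228,240]],.03,ci),ray("top",[[360,230]],.042))
print("screwdriver",ray("wrist",[[440,234],[372,290],[310,335],[425,228],[368,270]],.01,ci))
m=(im[175:230,300:358].sum(2)<110).astype('u1'); k=max(cv2.findContours(m,0,1)[0],key=cv2.contourArea)
print(cv2.minAreaRect((ray("wrist",k[:,0]+[300,175],.044,ci)[:,:2]*1000).astype('f4')))
print("finger centres at grasp px",proj("wrist",[[.504,-.276,.03],[.476,-.166,.03]],ci), proj("top",[[.504,-.276,.03],[.476,-.166,.03]]))
```

```text
cap top/base [[ 0.41422322 -0.13237787  0.042     ]] [[ 0.42269684 -0.13889437  0.03      ]] [[ 0.40346093 -0.13486314  0.042     ]]
screwdriver [[ 0.47296274 -0.34995878  0.01      ]
 [ 0.38798656 -0.30176957  0.01      ]
 [ 0.30680141 -0.24832398  0.01      ]
 [ 0.47560969 -0.33220288  0.01      ]
 [ 0.4121441  -0.2895797   0.01      ]]
((490.2774658203125, -222.93423461914062), (35.207122802734375, 27.497316360473633), 15.428155899047852)
finger centres at grasp px [[386.22462925 196.62806955]
 [264.50004993 196.81687598]] [[402.12962383 201.55765631]
 [369.21030078 209.01134691]]
```

>>> {"op": "servo_tool", "data": {
  "rows": [
    [[0,0,0,0,0,0.035,1],[0,0,0,0,0,0.035,1],[0,0,0,0,0,0.03,1],[0,0,0,0,0,0.02,1],[0,0,0,0,0,0.01,1],[0,0,0,0,0,0,1],[0,0,0,0,0,0,1]]
  ]
}}

```text
t: 2.07
tcp_pos: [0.4914, -0.2223, 0.0314]
tool_rot: [0.993, 0.121, 0.001, 0.001]
force: [0.9, -0.2, 0.3]
finger_gap: 1.002
gripper_force: 0.0
```

>>> {"op": "servo_tool", "data": {
  "rows": [
    [[0,0,0,0,0,0.002,0.5],[0,0,0,0,0,0,0],[0,0,0,0,0,0,-0.3],[0,0,0,0,0,0,-0.5],[0,0,0,0,0,0,-0.5],[0,0,0,0,0,0,-0.5],[0,0,0,0,0,0,-0.5],[0,0,0,0,0,0,-0.5]]
  ],
  "squeeze": 40
}}

```text
t: 2.73
tcp_pos: [0.4913, -0.2219, 0.0298]
tool_rot: [0.993, 0.122, 0.001, 0.001]
force: [0.4, 0.7, 6.3]
finger_gap: 0.58
gripper_force: 43.6
```

>>> {"op": "servo_tool", "data": {
  "rows": [
    [[0,0,0,0,0,-0.01,-0.5],[0,0,0,0,0,-0.025,-0.5],[0,0,0,0,0,-0.035,-0.5],[0,0,0,0,0,-0.035,-0.5],[0,0,0,0,0,-0.025,-0.5],[0,0,0,0,0,-0.01,-0.5],[0,0,0,0,0,0,-0.5]]
  ]
}}

```text
t: 3.32
tcp_pos: [0.4916, -0.2222, 0.1711]
tool_rot: [0.993, 0.122, 0.002, 0.002]
force: [-0.5, -0.2, -3.0]
finger_gap: 0.577
gripper_force: 42.9
```

>>> {"op": "servo_tool", "data": {
  "rows": [
    [[0,0,0,0.008,-0.014,0,-0.5],[0,0,0,0.0155,-0.028,0,-0.5],[0,0,0,0.0155,-0.028,0,-0.5],[0,0,0,0.0155,-0.028,0,-0.5],[0,0,0,0.0155,-0.028,0,-0.5],[0,0,0,0.0155,-0.028,0,-0.5],[0,0,0,0.0155,-0.028,0,-0.5],[0,0,0,0.0155,-0.028,0,-0.5]]
  ]
}}

```text
t: 3.98
tcp_pos: [0.5514, 0.0122, 0.1659]
tool_rot: [0.993, 0.122, -0.002, -0.001]
force: [0.5, -0.3, -3.3]
finger_gap: 0.581
gripper_force: 42.8
```

>>> {"op": "servo_tool", "data": {
  "rows": [
    [[0,0,0,0.0155,-0.028,0,-0.5],[0,0,0,0.0155,-0.028,0,-0.5],[0,0,0,0.008,-0.014,0,-0.5],[0,0,5.8,0,0,0,-0.5],[0,0,5.8,0,0,0,-0.5],[0,0,5.9,0,0,0,-0.5],[0,0,0,0,0,0,-0.5],[0,0,0,0,0,0,-0.5]]
  ]
}}

```text
t: 4.65
tcp_pos: [0.5725, 0.0878, 0.1663]
tool_rot: [1.0, -0.029, -0.002, -0.0]
force: [-0.0, -0.6, -3.5]
finger_gap: 0.578
gripper_force: 42.7
```

Run:
```python
from h import *
ci=manip.camera_info("wrist"); w=manip.snapshot("wrist"); a=manip.snapshot("top"); b=manip.snapshot("scene")
for n,i in(("w2",w),("t2",a),("s2",b)): cv2.imwrite(f"pics/{n}.png",i)
np.save("ci2.npy",ci,allow_pickle=True)
v=np.hstack([cv2.resize(a[120:240,220:340],(400,400)),cv2.resize(b[160:320,280:440],(400,400))]); 
cv2.imwrite("pics/v2.png",np.vstack([v,cv2.resize(w,(320,200)) if 0 else cv2.copyMakeBorder(cv2.resize(w,(320,200)),0,0,0,480,0)]))
s=manip.sense(); print(s["tcp_pos"],s["tool_rot"],s["force"],s["gripper_force"])
```

```text
[0.57332293 0.08760504 0.16745245] [ 9.99543982e-01 -3.01843334e-02 -8.56653313e-04 -8.15184049e-06] [ 0.30453385 -0.23634283 -2.81650754] 42.74542272090912
```

View pics/v2.png

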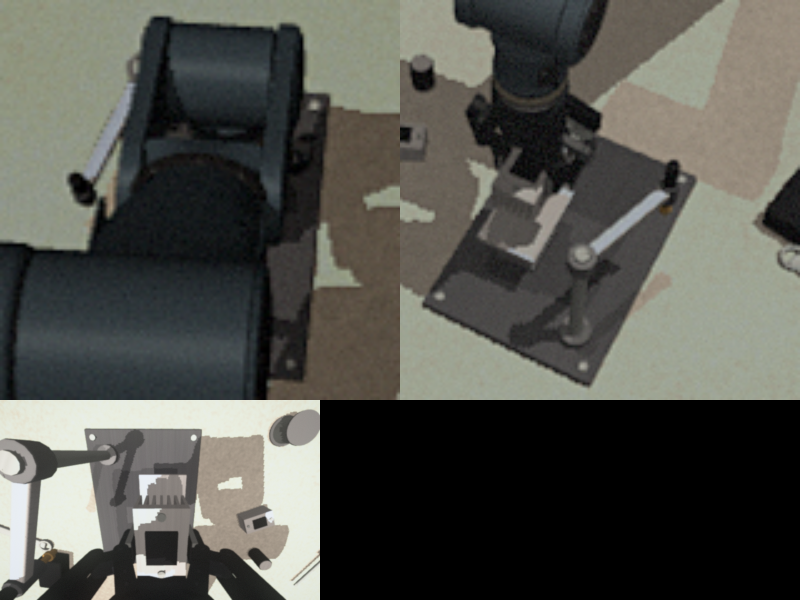

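>>> {"op": "servo_tool", "data": {
  "rows": [
    [[0,0,0,0.001,0,0.01,-0.5],[0,0,0,0.001,0,0.015,-0.5],[0,0,0,0,0,0.012,-0.5],[0,0,0,0,0,0.008,-0.5],[0,0,0,0,0,0.002,-0.5],[0,0,0,0,0,0,-0.5],[0,0,0,0,0,0,-0.5]]
  ]
}}

```text
t: 5.38
tcp_pos: [0.5761, 0.0876, 0.1214]
tool_rot: [1.0, -0.031, 0.0, 0.0]
force: [-0.2, -0.5, -1.8]
finger_gap: 0.581
gripper_force: 42.7
```

Run:
```python
from h import *
ci=manip.camera_info("wrist"); w=manip.snapshot("wrist"); s=manip.sense(); cv2.imwrite("pics/w3.png",w)
z=s["tcp_pos"][2]-.0298
m=(w[200:380,250:400].astype(int).sum(2)<75).astype('u1')
for k in cv2.findContours(m,0,1)[0]:
  if cv2.contourArea(k)>500: print(cv2.boundingRect(k),cv2.minAreaRect((ray("wrist",k[:,0]+[250,200],z+.044,ci)[:,:2]*1000).astype('f4')))
print(s["tcp_pos"],s["tool_rot"],s["force"],w[294,320])
```

```text
[0.5763906  0.08760889 0.1217999 ] [ 9.99526952e-01 -3.07482503e-02  6.45978374e-04 -4.61109867e-07] [ 0.03683891 -0.02011807 -2.98499455] [34 34 34]
```

View pics/w3.png

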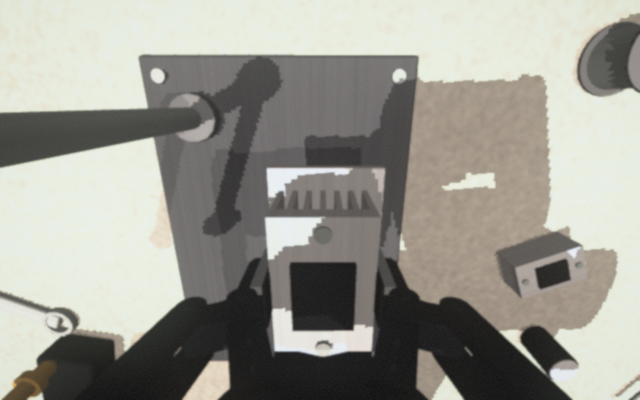

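Run:
```python
from h import *
ci=manip.camera_info("wrist")
e=ray("wrist",[[266,168],[385,168]],.081,ci); print("far edge",e, np.linalg.norm(e[0]-e[1]))
ax=np.array([np.cos(-.0611),np.sin(-.0611),0]); print("centre est",e.mean(0)-.05*ax)
print("device corners",ray("wrist",[[290,262],[354,262],[356,331],[292,331]],.136,ci),ray("wrist",[[323,296]],.136,ci),ray("wrist",[[323,235],[323,347]],.132,ci))
```

```text
far edge [[0.62662566 0.11795006 0.081     ]
 [0.6223771  0.04795786 0.081     ]] 0.07012101831817649
centre est [0.57459468 0.08600706 0.081     ]
device corners [[0.59554095 0.10078544 0.136     ]
 [0.59383828 0.07262799 0.136     ]
 [0.55546582 0.07259168 0.136     ]
 [0.55733382 0.10359059 0.136     ]] [[0.57674039 0.08734781 0.136     ]] [[0.60583926 0.08558805 0.132     ]
 [0.54224362 0.08942785 0.132     ]]
```

>>> {"op": "servo_tool", "data": {
  "rows": [
    [[0,0,0,0,0.0012,0.003,-0.5],[0,0,0,0,0,0.003,-0.5],[0,0,0,0,0,0.001,-0.5],[0,0,0,0,0,0,-0.5]]
  ]
}}

```text
t: 5.77
tcp_pos: [0.5756, 0.0864, 0.1141]
tool_rot: [1.0, -0.031, -0.0, -0.0]
force: [0.1, 0.4, -2.9]
finger_gap: 0.577
gripper_force: 42.7
```

>>> {"op": "servo_tool", "data": {
  "rows": [
    [[0,0,0,0,0,0.001,-0.5],[0,0,0,0,0,0,-0.5],[0,0,0,0,0,0,-0.5]]
  ]
}}

```text
t: 6.02
tcp_pos: [0.5758, 0.0865, 0.1133]
tool_rot: [1.0, -0.031, 0.0, -0.0]
force: [-0.0, 0.5, -2.4]
finger_gap: 0.578
gripper_force: 42.7
```

>>> {"op": "servo_tool", "data": {
  "rows": [
    [[0,0,0,0,0,0.001,-0.5],[0,0,0,0,0,0,-0.5],[0,0,0,0,0,0,-0.5]]
  ]
}}

```text
t: 6.27
tcp_pos: [0.5757, 0.0865, 0.1123]
tool_rot: [1.0, -0.031, -0.0, 0.0]
force: [0.3, 0.5, -3.7]
finger_gap: 0.573
gripper_force: 42.7
```

>>> {"op": "servo_tool", "data": {
  "rows": [
    [[0,0,0,0,0,0.001,-0.5],[0,0,0,0,0,0,-0.5],[0,0,0,0,0,0,-0.5]]
  ]
}}

```text
t: 6.52
tcp_pos: [0.5759, 0.0865, 0.1119]
tool_rot: [1.0, -0.031, 0.0, 0.0]
force: [-1.9, -0.6, 2.8]
finger_gap: 0.579
gripper_force: 43.3
```

>>> {"op": "servo_tool", "data": {
  "rows": [
    [[0,0,0,0,0,0.0005,-0.5],[0,0,0,0,0,0,-0.5],[0,0,0,0,0,0,-0.5]]
  ]
}}

```text
t: 6.77
tcp_pos: [0.5759, 0.0865, 0.1118]
tool_rot: [1.0, -0.031, 0.0, 0.0]
force: [-2.5, 0.1, 6.5]
finger_gap: 0.579
gripper_force: 43.8
```

>>> {"op": "servo_tool", "data": {
  "rows": [
    [[0,0,0,0,0,0.0005,-0.5],[0,0,0,0,0,0,-0.5],[0,0,0,0,0,0,-0.5]]
  ]
}}

```text
t: 7.02
tcp_pos: [0.5759, 0.0865, 0.1118]
tool_rot: [1.0, -0.031, 0.0, 0.0]
force: [-3.7, 0.7, 9.5]
finger_gap: 0.579
gripper_force: 44.2
```

>>> {"op": "servo_tool", "data": {
  "rows": [
    [[0,0,0,0,0,0.0005,-0.5],[0,0,0,0,0,0,-0.5],[0,0,0,0,0,0,-0.5]]
  ]
}}

```text
t: 7.27
tcp_pos: [0.5758, 0.0865, 0.1118]
tool_rot: [1.0, -0.031, 0.0, 0.0]
force: [-4.6, 0.0, 11.3]
finger_gap: 0.578
gripper_force: 44.6
```

>>> {"op": "servo_tool", "data": {
  "rows": [
    [[0,0,0,0,0,-0.0012,-0.5],[0,0,0,0,0,0,0.3],[0,0,0,0,0,0,0.7],[0,0,0,0,0,0,1],[0,0,0,0,0,0,1],[0,0,0,0,0,0,1]]
  ]
}}

```text
t: 7.77
tcp_pos: [0.5758, 0.0864, 0.1108]
tool_rot: [1.0, -0.031, -0.0, -0.0]
force: [1.0, 0.1, -0.6]
finger_gap: 0.999
gripper_force: 0.0
```

>>> {"op": "servo_tool", "data": {
  "rows": [
    [[0,0,0,0,0,-0.01,1],[0,0,0,0,0,-0.02,1],[0,0,0,0,0,-0.03,1],[0,0,0,0,0,-0.04,1],[0,0,0,0,0,-0.04,1],[0,0,0,0,0,-0.03,1],[0,0,0,0,0,-0.01,1],[0,0,0,0,0,0,1]]
  ]
}}

```text
t: 8.43
tcp_pos: [0.5776, 0.0865, 0.2952]
tool_rot: [1.0, -0.031, 0.004, 0.0]
force: [1.2, -0.2, 0.2]
finger_gap: 0.999
gripper_force: 0.0
```

Run:
```python
from h import *
a=manip.snapshot("top"); b=manip.snapshot("scene"); w=manip.snapshot("wrist")
cv2.imwrite("pics/t4.png",a);cv2.imwrite("pics/s4.png",b)
f=lambda i,x,y,n,s:cv2.resize(i[y:y+n,x:x+n],(s,s),interpolation=cv2.INTER_CUBIC)
cv2.imwrite("pics/v4.png",np.hstack([f(a,225,150,40,400),f(b,350,200,50,400)]))
for z in(.16,.18,.19,.2,.21): print(z,ray("top",[[242.5,175.5]],z)[0,:2],ray("scene",[[388.8,225.5]],z)[0,:2])
```

```text
0.16 [0.54994163 0.24061075] [0.49754025 0.2241817 ]
0.18 [0.54532362 0.23726322] [0.51057263 0.22659739]
0.19 [0.54301461 0.23558945] [0.51708882 0.22780524]
0.2 [0.5407056  0.23391568] [0.52360501 0.22901309]
0.21 [0.5383966  0.23224192] [0.53012121 0.23022094]
```

View pics/v4.png

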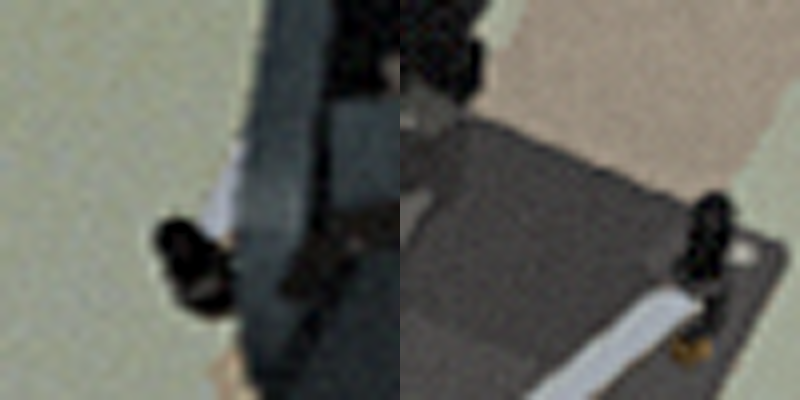

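Run:
```python
from h import *
for z in(.21,.215,.22,.225,.23): print(z,ray("top",[[242.7,173.9]],z)[0,:2].round(4),ray("scene",[[389.1,226.2]],z)[0,:2].round(4), np.hypot(*(ray("top",[[242.7,173.9]],z)[0,:2]-[.6555,.181])).round(4))
```

```text
0.21 [0.5433 0.2319] [0.5318 0.2316] 0.1232
0.215 [0.5421 0.2311] [0.5351 0.2322] 0.1239
0.22 [0.541  0.2302] [0.5383 0.2328] 0.1247
0.225 [0.5398 0.2294] [0.5416 0.2334] 0.1254
0.23 [0.5386 0.2286] [0.5448 0.234 ] 0.1262
```

>>> {"op": "servo_tool", "data": {
  "rows": [
    [[0,0,0,-0.0091,-0.0284,0,1],[0,0,0,-0.0091,-0.0284,0,1],[0,0,0,-0.0091,-0.0284,0,1],[0,0,0,-0.0091,-0.0284,0,1],[0,0,0,-0.0091,-0.0284,0,1],[0,0,0,0,0,0,1],[0,0,0,0,0,0,1]]
  ]
}}

```text
t: 9.17
tcp_pos: [0.5373, 0.2321, 0.2884]
tool_rot: [1.0, -0.029, -0.003, 0.001]
force: [0.4, 0.1, 0.1]
finger_gap: 0.997
gripper_force: 0.0
```

>>> {"op": "servo_tool", "data": {
  "rows": [
    [[0,0,0,0,0,0.025,1],[0,0,0,0,0,0.025,1],[0,0,0,0,0,0.02,1],[0,0,0,0,0,0.01,1],[0,0,0,0,0,0,1],[0,0,0,0,0,0,1]]
  ]
}}

```text
t: 9.67
tcp_pos: [0.5392, 0.2301, 0.2102]
tool_rot: [1.0, -0.031, -0.001, 0.0]
force: [0.0, 0.5, 0.3]
finger_gap: 0.999
gripper_force: 0.0
```

>>> {"op": "servo_tool", "data": {
  "rows": [
    [[0,0,0,0,0,0,0.3],[0,0,0,0,0,0,-0.3],[0,0,0,0,0,0,-0.8],[0,0,0,0,0,0,-0.8],[0,0,0,0,0,0,-0.8],[0,0,0,0,0,0,-0.8],[0,0,0,0,0,0,-0.8],[0,0,0,0,0,0,-0.8]]
  ],
  "squeeze": 20
}}

```text
t: 10.33
tcp_pos: [0.5392, 0.2311, 0.2115]
tool_rot: [1.0, -0.031, 0.0, -0.0]
force: [-0.7, 0.5, 3.8]
finger_gap: 0.156
gripper_force: 21.1
```

Run:
```python
from h import *
P=np.array([.6556,.1814]); s=manip.sense(); a0=np.deg2rad(156.9); a1=np.deg2rad(229.6)
M=R.from_quat(s["tool_rot"]).as_matrix(); p0=s["tcp_pos"][:2]
A=np.linspace(a0,a1,13); r=np.linspace(.1266,.125,13); W=P+np.c_[r*np.cos(A),r*np.sin(A)]
d=np.diff(W,axis=0); print(W[-1]); print((np.c_[d,np.zeros(12)]@M)[:,:2].round(4).tolist())
```

```text
[0.57458501 0.08620771]
[[-0.0037, 0.0129], [-0.0023, 0.0132], [-0.0009, 0.0133], [0.0005, 0.0133], [0.0019, 0.0132], [0.0033, 0.0129], [0.0046, 0.0125], [0.0059, 0.0119], [0.0071, 0.0112], [0.0083, 0.0104], [0.0093, 0.0094], [0.0102, 0.0084]]
```

>>> {"op": "servo_tool", "data": {
  "rows": [
    [[0,0,0,-0.0037,0.0129,-0.0015,-0.8],[0,0,0,-0.0023,0.0132,0,-0.8],[0,0,0,-0.0009,0.0133,0,-0.8],[0,0,0,0.0005,0.0133,0,-0.8],[0,0,0,0.0019,0.0132,0,-0.8],[0,0,0,0.0033,0.0129,0,-0.8],[0,0,0,0.0046,0.0125,0,-0.8],[0,0,0,0,0,0,-0.8]]
  ]
}}

```text
t: 11.0
tcp_pos: [0.537, 0.1361, 0.212]
tool_rot: [0.999, -0.032, -0.001, 0.001]
force: [-3.2, -1.0, -5.0]
finger_gap: 0.154
gripper_force: 20.3
```

>>> {"op": "servo_tool", "data": {
  "rows": [
    [[0,0,0,0.0059,0.0119,0,-0.8],[0,0,0,0.0071,0.0112,0,-0.8],[0,0,0,0.0083,0.0104,0,-0.8],[0,0,0,0.0047,0.0047,0,-0.8],[0,0,0,0.0046,0.0047,0,-0.8],[0,0,0,0.0034,0.0028,0,-0.8],[0,0,0,0,0,0,-0.8],[0,0,0,0,0,0,-0.8]]
  ]
}}

```text
t: 11.67
tcp_pos: [0.5683, 0.0915, 0.2124]
tool_rot: [1.0, -0.031, 0.0, 0.0]
force: [-2.5, -1.4, -7.9]
finger_gap: 0.155
gripper_force: 19.9
```

>>> {"op": "servo_tool", "data": {
  "rows": [
    [[0,0,0,0.003,0.0026,0.0008,-0.8],[0,0,0,0.003,0.0024,0,-0.8],[0,0,0,0.001,0.0008,0,-0.8],[0,0,0,0,0,0,-0.8],[0,0,0,0,0,0,-0.8]]
  ]
}}

```text
t: 12.08
tcp_pos: [0.5745, 0.0861, 0.2122]
tool_rot: [1.0, -0.031, 0.0, -0.0]
force: [-4.2, 0.8, 0.3]
finger_gap: 0.156
gripper_force: 20.6
```

>>> {"op": "servo_tool", "data": {
  "rows": [
    [[0,0,0,0.0016,0.0012,0,-0.8],[0,0,0,0,0,0,-0.8],[0,0,0,0,0,0,-0.8]]
  ]
}}

```text
t: 12.33
tcp_pos: [0.5745, 0.086, 0.2122]
tool_rot: [1.0, -0.031, -0.002, -0.001]
force: [-8.2, 4.0, 2.3]
finger_gap: 0.158
gripper_force: 20.9
```

>>> {"op": "servo_tool", "data": {
  "rows": [
    [[0,0,0,0.0016,0.0012,0,-0.8],[0,0,0,0,0,0,-0.8],[0,0,0,0,0,0,-0.8]]
  ]
}}

```text
t: 12.58
tcp_pos: [0.5746, 0.086, 0.2122]
tool_rot: [1.0, -0.031, -0.003, -0.002]
force: [-11.0, 7.6, 3.6]
finger_gap: 0.157
gripper_force: 21.2
```

>>> {"op": "servo_tool", "data": {
  "rows": [
    [[0,0,0,-0.002,-0.0016,0,-0.8],[0,0,0,0,0,0,-0.8],[0,0,0,0,0,0,0],[0,0,0,0,0,0,0.7],[0,0,0,0,0,0,1],[0,0,0,0,0,0,1],[0,0,0,0,0,0,1]]
  ]
}}

```text
t: 13.17
tcp_pos: [0.5767, 0.0846, 0.2121]
tool_rot: [1.0, -0.031, 0.001, 0.0]
force: [1.5, 0.7, 0.7]
finger_gap: 0.857
gripper_force: 0.0
```

>>> {"op": "servo_tool", "data": {
  "rows": [
    [[0,0,0,0,0,-0.02,1],[0,0,0,0,0,-0.04,1],[0,0,0,0,0,-0.03,1],[0,0,-7.1,-0.02,0,0,1],[0,0,-7.1,-0.03,0,0,1],[0,0,-7.1,-0.03,0.005,0,1],[0,0,-7.1,-0.03,0.01,0,1],[0,0,-7.1,-0.03,0.015,0,1]]
  ]
}}

```text
t: 13.83
tcp_pos: [0.4494, 0.0302, 0.3018]
tool_rot: [0.961, 0.278, 0.0, -0.0]
force: [0.9, -0.1, -0.6]
finger_gap: 1.001
gripper_force: 0.0
```

Run:
```python
from h import *
s=manip.sense(); print(s["tcp_pos"],s["tool_rot"],s["q"])
ci=manip.camera_info("wrist"); np.save("ci5.npy",ci,allow_pickle=True)
a=manip.snapshot("top"); b=manip.snapshot("scene"); w=manip.snapshot("wrist")
for n,i in(("w5",w),("t5",a),("s5",b)): cv2.imwrite(f"pics/{n}.png",i)
f=lambda i,x,y,n,s:cv2.resize(i[y:y+n,x:x+n],(s,s),interpolation=cv2.INTER_CUBIC)
cv2.imwrite("pics/v5.png",np.vstack([np.hstack([f(a,255,150,75,300),f(b,300,185,75,300)]),np.hstack([cv2.resize(w,(480,300)),np.zeros((300,120,3),'u1')])]))
```

```text
[0.44942404 0.03019738 0.30181428] [ 9.60628876e-01  2.77834703e-01  2.59081526e-05 -1.98589477e-04] [-1.82142251e-01  2.21567487e-01  1.78348439e+00  4.17107574e-04
  1.13667210e+00  8.25399935e-01]
```

View pics/v5.png

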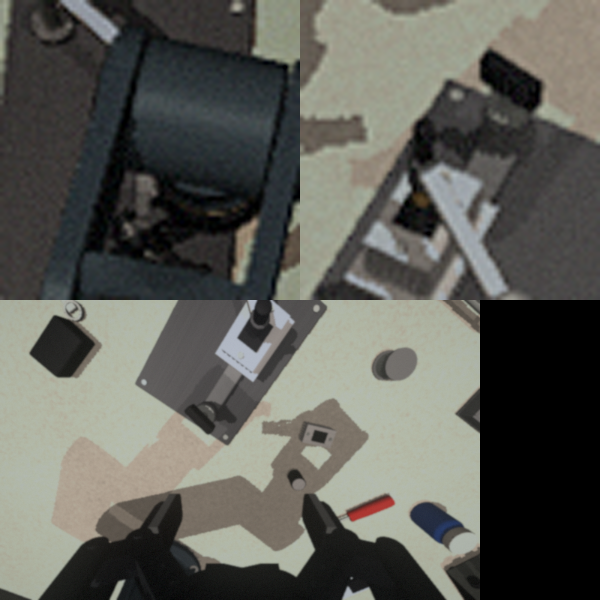

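Run:
```python
from h import *
ci=np.load("ci5.npy",allow_pickle=True).item(); w=cv2.imread("pics/w5.png").astype(int); b=cv2.imread("pics/s5.png").astype(int)
ax=np.array([.4349,.0947])
def blob(im,box,t):
    x0,y0,x1,y1=box; m=(im[y0:y1,x0:x1].sum(2)<t).astype('u1'); k=max(cv2.findContours(m,0,1)[0],key=cv2.contourArea)[:,0]+[x0,y0]
    return k, cv2.minAreaRect(k.astype('f4'))
kw,rw=blob(w,(240,135,312,180),130); ks,rs=blob(b,(340,190,368,216),110)
print(rw,rs)
for z in(.08,.09,.1,.11,.12,.13): 
    print(z,ray("wrist",[rw[0]],z,ci)[0,:2].round(4),ray("scene",[rs[0]],z)[0,:2].round(4), cv2.minAreaRect((ray("wrist",kw,z,ci)[:,:2]*1000).astype('f4'))[1:],cv2.minAreaRect((ray("scene",ks,z)[:,:2]*1000).astype('f4'))[1:])
cv2.imwrite("pics/v6.png",np.hstack([cv2.resize(w[120:190,240:320].astype('u1'),(400,350),interpolation=2),cv2.resize(b[185:225,332:378].astype('u1'),(400,350),interpolation=2)]))
```

```text
((267.0000305175781, 158.00001525878906), (43.84061813354492, 15.55634880065918), 45.0) ((352.0769348144531, 204.88458251953125), (17.19570541381836, 7.488452911376953), 33.6900634765625)
0.08 [0.4303 0.0993] [0.4215 0.0913] ((52.40040969848633, 19.71779441833496), 76.65111541748047) ((54.006309509277344, 25.571224212646484), 73.93314361572266)
0.09 [0.4329 0.0986] [0.4282 0.0936] ((50.88201904296875, 19.146446228027344), 76.65119934082031) ((53.54285430908203, 25.351776123046875), 73.93318939208984)
0.1 [0.4355 0.0979] [0.4349 0.0958] ((49.363609313964844, 18.5750789642334), 76.65108489990234) ((53.07939910888672, 25.132333755493164), 73.93316650390625)
0.11 [0.4382 0.0972] [0.4416 0.0981] ((47.845218658447266, 18.00371551513672), 76.65094757080078) ((52.61594772338867, 24.912918090820312), 73.9331283569336)
0.12 [0.4408 0.0965] [0.4483 0.1004] ((46.326812744140625, 17.432371139526367), 76.65093231201172) ((52.15248107910156, 24.6934814453125), 73.93318176269531)
0.13 [0.4434 0.0958] [0.4551 0.1026] ((44.80842590332031, 16.861021041870117), 76.65104675292969) ((51.68903732299805, 24.474037170410156), 73.93315887451172)
```

View pics/v6.png

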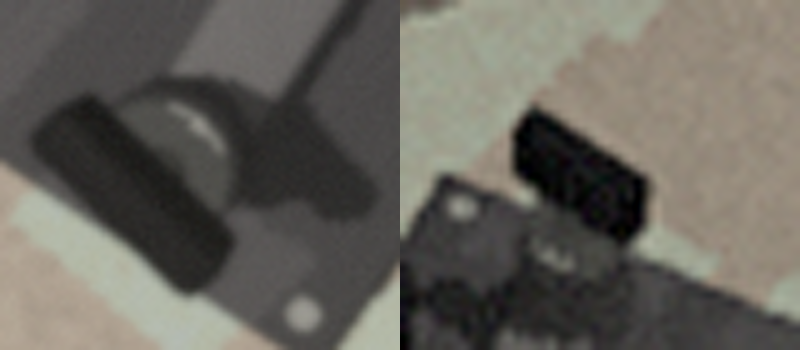

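>>> {"op": "servo_tool", "data": {
  "rows": [
    [[0,0,0,0.0075,-0.0208,0,1],[0,0,0,0.0075,-0.0208,0,1],[0,0,0,0.0075,-0.0208,0,1],[0,0,-7.15,0,0,0,1],[0,0,-7.15,0,0,0,1],[0,0,-7.15,0,0,0,1],[0,0,-7.15,0,0,0,1],[0,0,-7.15,0,0,0,1]]
  ]
}}

```text
t: 14.65
tcp_pos: [0.4392, 0.0952, 0.3019]
tool_rot: [0.83, 0.558, 0.001, 0.0]
force: [0.2, 0.3, 0.7]
finger_gap: 1.001
gripper_force: 0.0
```

>>> {"op": "servo_tool", "data": {
  "rows": [
    [[0,0,-7.15,0,0,0,1],[0,0,-7.15,0,0,0,1],[0,0,-7.15,0,0,0,1],[0,0,-7.15,0,0,0,1],[0,0,-7.15,0,0,0,1],[0,0,-7.15,0,0,0,1],[0,0,-7.15,0,0,0,1],[0,0,-7.15,0,0,0,1]]
  ]
}}

```text
t: 15.32
tcp_pos: [0.4393, 0.0951, 0.3019]
tool_rot: [0.462, 0.887, 0.001, 0.001]
force: [-0.4, 0.2, -0.2]
finger_gap: 1.002
gripper_force: 0.0
```

>>> {"op": "servo_tool", "data": {
  "rows": [
    [[0,0,-7.15,0,0,0,1],[0,0,-7.15,0,0,0,1],[0,0,-7.15,0,0,0,1],[0,0,-7.15,0,0,0,1],[0,0,-7.15,0,0,0,1],[0,0,-7.15,0,0,0,1],[0,0,-7.15,0,0,0,1],[0,0,-7.15,0,0,0,1]]
  ]
}}

```text
t: 15.98
tcp_pos: [0.4392, 0.0951, 0.3019]
tool_rot: [-0.019, 1.0, 0.0, 0.001]
force: [0.2, -0.0, 0.4]
finger_gap: 0.998
gripper_force: 0.0
```

>>> {"op": "servo_tool", "data": {
  "rows": [
    [[0,0,-7.15,0,0,0,1],[0,0,-7.15,0,0,0,1],[0,0,-7.15,0,0,0,1],[0,0,-7.15,0,0,0,1],[0,0,-7.15,0,0,0,1],[0,0,-7.15,0,0,0,1],[0,0,-7.15,0,0,0,1],[0,0,-7.15,0,0,0,1]]
  ]
}}

```text
t: 16.65
tcp_pos: [0.4392, 0.0951, 0.3019]
tool_rot: [-0.495, 0.869, -0.0, 0.001]
force: [0.5, 0.3, 0.9]
finger_gap: 0.998
gripper_force: 0.0
```

>>> {"op": "servo_tool", "data": {
  "rows": [
    [[0,0,-7.15,0,0,0,1],[0,0,-7.15,0,0,0,1],[0,0,0,0,0,0,1],[0,0,0,0,0,0,1]]
  ]
}}

```text
t: 16.98
tcp_pos: [0.4388, 0.1023, 0.3017]
tool_rot: [-0.594, 0.804, -0.004, -0.002]
force: [0.2, -0.5, -0.1]
finger_gap: 1.002
gripper_force: 0.0
```

Run:
```python
from h import *
s=manip.sense(); m=R.from_quat(s["tool_rot"]).as_matrix(); print(s["tcp_pos"],np.degrees(np.arctan2(m[1,0],m[0,0])),m[:,2],s["q"], (np.array([.435,.095,.1])-s["tcp_pos"])@m)
```

```text
[0.43879445 0.10231253 0.30168191] -107.08869277040496 [ 9.47046254e-04 -9.43280558e-03 -9.99955062e-01] [-0.01386048  0.2224489   1.7827029  -0.0103882   1.13538375 -2.85283861] [0.00634206 0.00221995 0.20173823]
```

The wrist joint ended at its limit because the shoulder is offset from the base axis. I'll turn back half a turn and take the equivalent grip.

>>> {"op": "servo_tool", "data": {
  "rows": [
    [[0,0,7.15,0,0,0,1],[0,0,7.15,0,0,0,1],[0,0,7.15,0,0,0,1],[0,0,7.15,0,0,0,1],[0,0,7.15,0,0,0,1],[0,0,7.15,0,0,0,1],[0,0,7.15,0,0,0,1],[0,0,7.15,0,0,0,1]]
  ]
}}

```text
t: 17.65
tcp_pos: [0.4384, 0.1017, 0.3017]
tool_rot: [-0.133, 0.991, -0.005, -0.0]
force: [0.1, -0.2, 0.5]
finger_gap: 1.002
gripper_force: 0.0
```

>>> {"op": "servo_tool", "data": {
  "rows": [
    [[0,0,7.15,0,0,0,1],[0,0,7.15,0,0,0,1],[0,0,7.15,0,0,0,1],[0,0,7.15,0,0,0,1],[0,0,7.15,0,0,0,1],[0,0,7.15,0,0,0,1],[0,0,7.15,0,0,0,1],[0,0,7.15,0,0,0,1]]
  ]
}}

```text
t: 18.32
tcp_pos: [0.4385, 0.1017, 0.3017]
tool_rot: [0.358, 0.934, -0.004, 0.002]
force: [-0.9, 1.1, 0.2]
finger_gap: 1.003
gripper_force: 0.0
```

>>> {"op": "servo_tool", "data": {
  "rows": [
    [[0,0,7.15,0,0,0,1],[0,0,7.15,0,0,0,1],[0,0,7.15,0,0,0,1],[0,0,7.15,0,0,0,1],[0,0,7.15,0,0,0,1],[0,0,7.15,0,0,0,1],[0,0,7.15,0,0,0,1],[0,0,7.15,0,0,0,1]]
  ]
}}

```text
t: 18.98
tcp_pos: [0.4384, 0.1017, 0.3017]
tool_rot: [0.761, 0.649, -0.003, 0.004]
force: [-0.1, -0.6, 0.9]
finger_gap: 0.997
gripper_force: 0.0
```

>>> {"op": "servo_tool", "data": {
  "rows": [
    [[0,0,3,0,0,0,1],[0,0,0,0,0,0,1],[0,0,0,0,0,0,1]]
  ]
}}

```text
t: 19.23
tcp_pos: [0.4382, 0.1017, 0.3017]
tool_rot: [0.775, 0.632, -0.003, 0.004]
force: [0.6, -0.4, 0.1]
finger_gap: 1.002
gripper_force: 0.0
```

```bash
cat > st.py <<'E'
from h import *
s=manip.sense(); m=R.from_quat(s["tool_rot"]).as_matrix(); print(s["t"],s["tcp_pos"],"yaw",np.degrees(np.arctan2(m[1,0],m[0,0])),m[:,2].round(4),s["q"].round(3), "d",((np.array([.435,.095,.1])-s["tcp_pos"])@m).round(4))
E
python3 st.py
```

```text
19.2333 [0.4382358  0.1016969  0.30165208] yaw 78.37179783680101 [ 3.0e-04 -9.6e-03 -1.0e+00] [-0.015  0.222  1.784 -0.011  1.136  0.192] d [-0.0053 -0.0023  0.2017]
```

>>> {"op": "servo_tool", "data": {
  "rows": [
    [[0.11,0.54,3.4,0,0,0,1],[0,0,0,-0.0055,-0.002,0.03,1],[0,0,0,0,0,0.04,1],[0,0,0,0,0,0.04,1],[0,0,0,0,0,0.03,1],[0,0,0,0,0,0.01,1],[0,0,0,0,0,0,1],[0,0,0,0,0,0,1]]
  ]
}}

```text
t: 19.9
tcp_pos: [0.4347, 0.0969, 0.1512]
tool_rot: [0.794, 0.608, -0.0, -0.0]
force: [0.3, 0.9, 0.3]
finger_gap: 1.001
gripper_force: 0.0
```

```bash
python3 st.py
python3 - <<'E'
from h import *
ci=manip.camera_info("wrist"); w=manip.snapshot("wrist"); cv2.imwrite("pics/w7.png",w); np.save("ci7.npy",ci,allow_pickle=True)
E
```

```text
19.9 [0.43472815 0.096879   0.15124633] yaw 74.9492363913031 [-8.e-04 -0.e+00 -1.e+00] [-0.033  0.463  1.968 -0.     0.711  0.23 ] d [-0.0017  0.0008  0.0512]
```

View pics/w7.png

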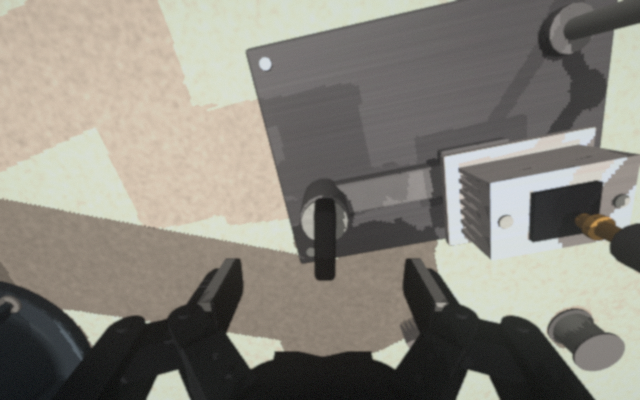

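The bar lies along the jaws at (325,240), centred between the fingers. The probe hangs over the black device at (595,225). I'll go down and pinch.

>>> {"op": "servo_tool", "data": {
  "rows": [
    [[0,0,0,-0.001,0,0.025,1],[0,0,0,0,0,0.018,1],[0,0,0,0,0,0.006,1],[0,0,0,0,0,0,0.3],[0,0,0,0,0,0,-0.3],[0,0,0,0,0,0,-0.8],[0,0,0,0,0,0,-0.8],[0,0,0,0,0,0,-0.8]]
  ],
  "squeeze": 50
}}

```text
t: 20.62
tcp_pos: [0.4349, 0.0959, 0.1035]
tool_rot: [0.794, 0.608, 0.001, 0.001]
force: [-0.3, -0.0, -0.7]
finger_gap: 0.305
gripper_force: 0.0
```

>>> {"op": "servo_tool", "data": {
  "rows": [
    [[0,0,0,0,0,0,-0.8],[0,0,0,0,0,0,-0.8],[0,0,0,0,0,0,-0.8],[0,0,0,0,0,0,-0.8]]
  ]
}}

```text
t: 20.95
tcp_pos: [0.4356, 0.0957, 0.1035]
tool_rot: [0.794, 0.608, 0.001, 0.001]
force: [1.4, -0.8, 6.5]
finger_gap: 0.153
gripper_force: 52.5
```

```bash
python3 st.py
```

```text
20.95 [0.43559725 0.09573394 0.10346867] yaw 74.93582611602046 [ 3.3e-03 -4.0e-04 -1.0e+00] [-3.500e-02  5.620e-01  2.003e+00 -1.000e-03  5.730e-01  2.280e-01] d [-0.0009 -0.0004  0.0035]
```

>>> {"op": "servo_tool", "data": {
  "rows": [
    [[0,0,4,0,0,0,-0.8],[0,0,7,0,0,0,-0.8],[0,0,7,0,0,0,-0.8],[0,0,7,0,0,0,-0.8],[0,0,7,0,0,0,-0.8],[0,0,7,0,0,0,-0.8],[0,0,7,0,0,0,-0.8],[0,0,4,0,0,0,-0.8]]
  ]
}}

```text
t: 21.62
tcp_pos: [0.4362, 0.0953, 0.1035]
tool_rot: [0.977, 0.214, 0.002, 0.001]
force: [2.2, -3.7, 4.9]
finger_gap: 0.153
gripper_force: 52.5
```

```bash
python3 st.py
python3 - <<'E'
from h import *
s=manip.sense();print(s["force"],s["ft_torque"],s["gripper_force"])
E
```

```text
21.6167 [0.43616417 0.09533398 0.10348007] yaw 24.68088045804725 [ 0.0045 -0.0011 -1.    ] [-3.500e-02  5.620e-01  2.003e+00 -2.000e-03  5.720e-01  1.106e+00] d [-0.0012 -0.0002  0.0035]
[ 2.205581   -3.73683944  4.86153203] [-0.41743351 -0.11844436  0.13707148] 52.46279418468475
```

>>> {"op": "servo_tool", "data": {
  "rows": [
    [[0,0,5,0,0,0,-0.8],[0,0,7,0,0,0,-0.8],[0,0,7,0,0,0,-0.8],[0,0,7,0,0,0,-0.8],[0,0,7,0,0,0,-0.8],[0,0,7,0,0,0,-0.8],[0,0,4,0,0,0,-0.8],[0,0,0,0,0,0,-0.8]]
  ]
}}

```text
t: 22.28
tcp_pos: [0.4362, 0.0948, 0.1035]
tool_rot: [0.986, -0.166, 0.002, 0.001]
force: [1.1, -7.1, 6.1]
finger_gap: 0.156
gripper_force: 52.5
```

```bash
python3 st.py
python3 - <<'E'
from h import *
ci=manip.camera_info("wrist"); np.save("ci8.npy",ci,allow_pickle=True)
b=manip.snapshot("scene"); w=manip.snapshot("wrist"); s=manip.sense(); print(s["force"],s["ft_torque"])
cv2.imwrite("pics/s8.png",b);cv2.imwrite("pics/w8.png",w)
c=np.array([.5746,.0862]); P=[[*c,z] for z in(.126,.1326,.134,.182)]
print(proj("wrist",P,ci).round(1).tolist(),proj("scene",P).round(1).tolist())
E
```

```text
22.2833 [0.4362051  0.09478862 0.10346705] yaw -19.16461246019843 [ 0.0044 -0.0019 -1.    ] [-0.036  0.562  2.003 -0.003  0.572  1.872] d [-0.0012  0.0002  0.0035]
[ 2.11926765 -6.72526284  5.95500148] [-0.9710779  -0.07377859 -0.0268133 ]
[[189.5, -82.0], [178.2, -97.9], [175.6, -101.6], [-75.1, -451.9]] [[329.7, 236.6], [329.7, 235.3], [329.7, 235.1], [329.8, 225.4]]
```

>>> {"op": "servo_tool", "data": {
  "rows": [
    [[0,0,5,0,0,0,-0.8],[0,0,6,0,0,0,-0.8],[0,0,6,0,0,0,-0.8],[0,0,6,0,0,0,-0.8],[0,0,4,0,0,0,-0.8],[0,0,2,0,0,0,-0.8],[0,0,0,0,0,0,-0.8],[0,0,0,0,0,0,-0.8]]
  ]
}}

```text
t: 23.05
tcp_pos: [0.436, 0.0945, 0.1035]
tool_rot: [0.913, -0.407, 0.002, 0.0]
force: [0.5, -9.1, 5.7]
finger_gap: 0.157
gripper_force: 52.5
```

```bash
python3 st.py
```

```text
23.05 [0.43601669 0.09447188 0.10349035] yaw -48.02222391578341 [ 0.0039 -0.0023 -1.    ] [-0.037  0.562  2.003 -0.004  0.572  2.376] d [-0.0011  0.0004  0.0035]
```

>>> {"op": "servo_tool", "data": {
  "rows": [
    [[0,0,0,0,0,0,0],[0,0,0,0,0,0,0.7],[0,0,0,0,0,0,1],[0,0,0,0,0,0,1],[0,0,0,0,0,0,1],[0,0,0,0,0,-0.01,1],[0,0,0,0,0,-0.02,1],[0,0,0,0,0,-0.018,1]]
  ]
}}

```text
t: 23.72
tcp_pos: [0.4335, 0.0961, 0.1507]
tool_rot: [0.913, -0.407, -0.001, 0.0]
force: [-0.1, -0.2, 0.1]
finger_gap: 1.0
gripper_force: 0.0
```

>>> {"op": "servo_tool", "data": {
  "rows": [
    [[0,0,-7,0,0,0,1],[0,0,-7,0,0,0,1],[0,0,-7,0,0,0,1],[0,0,-7,0,0,0,1],[0,0,-7,0,0,0,1],[0,0,-7,0,0,0,1],[0,0,-7,0,0,0,1],[0,0,-7,0,0,0,1]]
  ]
}}

```text
t: 24.38
tcp_pos: [0.434, 0.0962, 0.1505]
tool_rot: [0.997, 0.072, -0.0, -0.0]
force: [-0.1, -0.2, 0.2]
finger_gap: 1.002
gripper_force: 0.0
```

>>> {"op": "servo_tool", "data": {
  "rows": [
    [[0,0,-7,0,0,0,1],[0,0,-7,0,0,0,1],[0,0,-7,0,0,0,1],[0,0,-7,0,0,0,1],[0,0,-7,0,0,0,1],[0,0,-7,0,0,0,1],[0,0,-7,0,0,0,1],[0,0,-7,0,0,0,1]]
  ]
}}

```text
t: 25.05
tcp_pos: [0.4339, 0.0961, 0.1505]
tool_rot: [0.847, 0.532, -0.0, -0.0]
force: [0.1, -0.3, 0.4]
finger_gap: 0.997
gripper_force: 0.0
```

>>> {"op": "servo_tool", "data": {
  "rows": [
    [[0,0,-7,0,0,0,1],[0,0,-4,0,0,0,1],[0,0,0,0,0,0,1],[0,0,0,0,0,0,1]]
  ]
}}

```text
t: 25.38
tcp_pos: [0.4341, 0.0961, 0.1505]
tool_rot: [0.794, 0.607, -0.0, -0.0]
force: [0.1, -0.8, 0.4]
finger_gap: 1.001
gripper_force: 0.0
```

```bash
python3 st.py
python3 - <<'E'
from h import *
ci=manip.camera_info("wrist"); np.save("ci9.npy",ci,allow_pickle=True); w=manip.snapshot("wrist"); cv2.imwrite("pics/w9.png",w)
a=cv2.imread("pics/w7.png")[140:280,440:640]; b=w[140:280,440:640]
f=lambda i:cv2.resize(i,(800,300) if 0 else (428,300),interpolation=cv2.INTER_CUBIC)
cv2.imwrite("pics/v9.png",np.vstack([f(a),f(b)]))
c7=np.load("ci7.npy",allow_pickle=True).item()
c=[.5746,.0862]
for n,i in(("7",c7),("9",ci)): print(n,proj("wrist",[[*c,z] for z in(.126,.1326,.1346,.15)],i).round(1).tolist())
E
```

```text
25.3833 [0.43405296 0.09609471 0.15052016] yaw 74.81419735648862 [-2.e-04  0.e+00 -1.e+00] [-0.034  0.463  1.971 -0.     0.707  0.231] d [-0.0008  0.0012  0.0505]
7 [[568.3, 213.9], [578.3, 218.4], [581.5, 219.8], [608.9, 232.3]]
9 [[570.6, 212.2], [580.7, 216.7], [584.0, 218.1], [612.0, 230.5]]
```

View pics/v9.png

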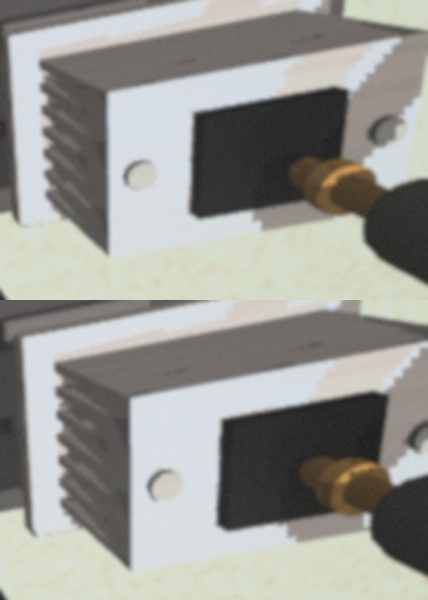

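Run:
```python
from h import *
c7=np.load("ci7.npy",allow_pickle=True).item(); c9=np.load("ci9.npy",allow_pickle=True).item()
A=cv2.imread("pics/w7.png"); B=cv2.imread("pics/w9.png")
def tm(x0,y0,x1,y1,r=25):
    t=A[y0:y1,x0:x1]; Y,X=max(0,y0-r),max(0,x0-r); S=B[Y:y1+r,X:x1+r]
    m=cv2.matchTemplate(S,t,cv2.TM_CCOEFF_NORMED); _,v,_,(x,y)=cv2.minMaxLoc(m)
    def sub(a,b,c): return (a-c)/(2*(a-2*b+c)) if 0<1 else 0
    fx=sub(m[y,x-1],m[y,x],m[y,x+1]) if 0<x<m.shape[1]-1 else 0; fy=sub(m[y-1,x],m[y,x],m[y+1,x]) if 0<y<m.shape[0]-1 else 0
    return np.array([X+x+fx-x0,Y+y+fy-y0]).round(2),round(v,3)
ctr=np.array([.5746,.0862])
ux=np.array([.998,-.061])
def exp(p,dz): return (proj("wrist",[p+np.array([0,0,dz])],c9)-proj("wrist",[p],c7))[0].round(2)
print("hole",tm(494,208,518,236)); p=np.r_[ctr-.032*ux,.122]; print(proj("wrist",[p],c7))
for dz in(.0076,.0086,.0096): print(dz,exp(p,dz))
print("dev edge",tm(520,180,560,250)); p=np.r_[ctr-.018*ux,.126]
for dz in(.0076,.0086,.0096): print(dz,exp(p,dz))
print("collar",tm(583,205,610,243)); print("housing",tm(608,222,640,275))
for z in(.1326,.14,.15): print(z,[exp(np.r_[ctr,z],d).tolist() for d in(0,.001,.002,.003)])
for I in(A,B):
    h=cv2.cvtColor(I,cv2.COLOR_BGR2HSV)[195:250,560:640]; m=(h[...,1]>110)&(h[...,2]>40)&(h[...,0]<25)
    ys,xs=np.nonzero(m); print("brass",xs.min()+560,xs.max()+560,ys.min()+195,ys.max()+195,m.sum())
```

```text
hole (array([10.98,  4.62], dtype=float32), 0.965)
[[505.73700493 221.45558988]]
0.0076 [10.27  3.94]
0.0086 [11.43  4.68]
0.0096 [12.61  5.43]
dev edge (array([12.84,  4.26], dtype=float32), 0.976)
0.0076 [12.17  3.9 ]
0.0086 [13.57  4.66]
0.0096 [14.99  5.42]
collar (array([5.6 , 0.21], dtype=float32), 0.599)
housing (array([ 0.  , -2.86]), 0.899)
0.1326 [[2.47, -1.69], [4.08, -0.98], [5.71, -0.26], [7.36, 0.47]]
0.14 [[2.68, -1.73], [4.45, -0.95], [6.24, -0.16], [8.06, 0.64]]
0.15 [[3.02, -1.79], [5.05, -0.9], [7.1, 0.01], [9.19, 0.93]]
brass 577 616 214 238 430
brass 585 621 214 239 521
```

>>> {"op": "servo_tool", "data": {
  "rows": [
    [[0,0,0,0,0,-0.02,1],[0,0,0,0,0,-0.035,1],[0,0,0,0,0,-0.035,1],[0,0,0,0,0,-0.01,1],[0,0,0,0,0,0,1],[0,0,0,0,0,0,1]]
  ]
}}

```text
t: 25.93
tcp_pos: [0.4341, 0.096, 0.2508]
tool_rot: [0.794, 0.608, 0.001, 0.0]
force: [-0.6, 0.7, -0.8]
finger_gap: 1.003
gripper_force: 0.0
```

```bash
python3 -c "
from station import manip
print(manip.sign_off())"
```

```text
the job is handed in; nothing more can be done
None
```

The job is handed in at about 26 s: the middle-sized heat sink sits centred on the platform, the probe arm is at its end stop, and the jack is raised so the plunger is pushed in about 1.7–2 mm; one risk is that the last wrist joint briefly read -2.853 rad against its -2.85 limit, which may count as passing its range.

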